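# Make up two hardware kits in their trays

### The job

Make up the two kits from the stock on the bench, each part in the middle of its own compartment. In the tray with two compartments put the flat bar piece next to the pull tab and the flanged bush, standing on its flange, in the other; in the tray with three put the hex bolt (lying) next to the tab, the flange nut (flange down) in the middle one and the copper rivet, standing on its head, in the one farthest from the tab. The plain hex nut belongs to no kit: leave it where it lies.

Things in the scene. Friction and masses are not known exactly. Their poses are not given: they have to be found in the camera images.
- tray2: Fixed shallow sheet-steel tray, 205 mm (y) by 105 mm (x), outer walls 2.5 mm thick, 14 mm high, floor 2 mm. Origin: centre of underside, z up. Pull tab with dark hole sticks out 34 mm at its -y end. ONE divider (11 mm high) at y = 0: TWO equal compartments 100 mm (x) by 99 mm (y), centred at x = 0, y = -50 mm (next to the tab) and +50 mm.
- tray3: Fixed shallow sheet-steel tray, 205 mm (y) by 105 mm (x), outer walls 2.5 mm thick, 14 mm high, floor 2 mm. Origin: centre of underside, z up. Pull tab with dark hole sticks out 34 mm at its -y end. TWO dividers (11 mm high): THREE compartments 100 mm in x; next to the tab 80 mm in y, centred at y = -60 mm; middle 58 mm, at y = +11; farthest 58 mm, at y = +71; x = 0.
- flat_piece_centre (a point): Centre of the loose sawn piece of bright flat bar, a plain rectangular bar 20 mm (x) by 60 mm (y) by 10 mm high, lying flat, no hole; 90 g. Point 5 mm above its underside; z up.
- bush_centre (a point): Centre of the loose dark flanged bush, standing on its flange: round flange 42 mm diameter, 10 mm high, with a round barrel 30 mm diameter above it up to 30 mm height, bored through. 120 g. Point on its axis 15 mm above its underside; z up.
- bolt_centre (a point): Middle of the loose hex bolt, lying on its side along its y axis, 52 mm long: threaded shank about 16 mm diameter from y = -26 to +13 mm, hex head (28 mm across, 25 mm high) from y = +13 to +26 mm; 90 g. Point half-way along the bolt, 10 mm above the surface it lies on, about at the shank's mid-height; grip the shank across x. z up.
- flange_nut_centre (a point): Centre of the loose flange nut, flat on its flange: round flange 31 mm diameter, 3 mm high, with a hexagon 22 mm across the flats above it up to 15 mm height, threaded hole upward. Two of its flats face +x and -x. 45 g. Point on its axis 7.5 mm above its underside; z up.
- rivet_centre (a point): Centre of the loose copper rivet standing on its head: round head 22 mm diameter, 11 mm high, with a plain round shank 10 mm diameter upright above it to 41 mm height; 20 g. Point on its axis 20.5 mm above its underside; z up.
- plain_nut_centre (a point): Centre of the plain hex nut without a flange, 24 mm across the flats, 27 mm across the corners, 13 mm high, loose among the stock. Belongs to no kit. Point on its axis 6.5 mm above its underside; z up. (Mind the surroundings: the fixed lever arm beyond the stock, at x = 0.60 m, y = 0.2 to 0.6 m, is 0.19 m high; the cabinet, x over 0.55 m and y below -0.3 m, is 0.27 m high.)
There are look-alikes about, which are no part of the job. What is shaped like the part that bears flat_piece_centre but brown is not meant.

How it is judged:
By the outcome, as a careful person would: the job done as asked, in the order asked, and still so for the second after the job is handed in, with the robot touching nothing.
It also fails if it takes over 141 s, if anything falls off the work surface, if the arm or the gripper's body presses on something with over 40 N, if the wrist force passes 120 N, or if a joint passes its speed limit or range.

### The arm

A 6-joint arm with a two-finger parallel gripper is mounted at the origin on the work surface; the furniture and walls round the work are solid. World frame = base frame: x ahead of the robot, y to its left, z up, the work surface at z = 0. Lengths are in mm, angles in rad, forces in N, time in s.
With the tool pointing down it reaches from about 350 to 775 mm from the base axis. Payload 7.3 kg.
Tool frame: the origin (TCP) lies at the very end of the fingers, on their centre line; the grasp point (between the pads) lies bot.grip_point_offset behind it (bot.grip_point_offset is the distance from the TCP to the grasp point, in mm); z points along the fingers, y is the line along which they close (so a half turn about z gives the same grasp; the last joint's range is limited). The gripper opens to 92 mm and grips with 3 to 60 N. Pads are 19 mm wide; open, the fingers measure 130 mm over their backs; the gripper's body (75 mm by 190 mm) begins 47 mm behind the grasp point.
Start: joints at [1, 0.342, 1.524, -0, 1.275, -0.146], TCP at [216.361, 478.365, 226.741] pointing down, gripper open.
Joint ranges: [-2.53, 2.53], [-0.77, 2.02], [0.04, 2.7], [-1, 4.14], [0.28, 2.66], [-3.11, 3.11]. Speed limits (rad/s): [2.57, 2.57, 3.14, 3.14, 3.14, 3.14].

### API

Orientations are given as [roll, pitch, yaw] about the fixed x, y, z axes, in that order (R = Rz(yaw) Ry(pitch) Rx(roll)).
In Python, from plant import bot gives the robot as it stands. The module is installed in compiled form; this text tells all that it offers.
- The arm moves only by the tool carry_out, never from a script. Its argument "plan" is a list of rows, each an object of numbers: "tx", "ty", "tz": the shift along the world's x, y, z in mm; "rx", "ry", "rz": the turn, a rotation vector about the world's x, y, z in rad. A call has 1 to 12 rows; each row shifts and turns the commanded pose from where the row before left it; what a row does not reach is not made up. A row lasts 1/10 s, in which the tool goes at most 50 mm and 8.59 degrees, less where a joint would pass 70% of its speed; a pose out of reach is approached as far as the arm can. A call with a gripper value outside its range is refused whole. "gripper" is the closure, from 0 (fully open) to 1 (shut), set as the call begins (left out, the last holds). The fingers move at their own pace and stop on an object; the grip force is fixed at half the most. Time passes only in rows, so rows that do not move let the fingers close. It gives the time, the measured TCP pose, the force, the opening and the grip force at its end, in the units of the state.
- bot.get_obs(): the state, without advancing time (a new reading comes with each control period).
- bot.capture(name): name is "scene" or "top"; returns the picture (400x640x3 uint8, red, green, blue); there is no depth.
- bot.camera_model(name): a dict with "camera_matrix" (3x3 intrinsics, pixels), "dist" ([k1, k2, p1, p2, k3] as OpenCV has them; the pictures are not rectified), "R" (3x3) and "t" (3): a world point X has camera coordinates R X + t. Camera axes: x right, y down, z forward; pixel columns grow to the right and rows downward; lengths in mm; the calibration is good to about 2 mm. A picture is of the moment at which its call begins. camera_model takes no time and is no camera call.
- bot.close_job(): hands the job in; it is judged then, once.
The state is a dict: "time": time; "joint_positions": joint angles; "dq": joint speeds; "tau": joint torques, N m; "tool_pos": TCP position; "tcp_rot": TCP orientation; "contact_force": force on the tool from outside, world axes, zero at the start; "moment": the same for the moment, N m; "grip_width": finger opening in mm; "finger_force": force on a finger pad.
Only numpy, scipy, OpenCV 4.12 (cv2) and the standard library are available. Lean on these libraries where they do the work, as an engineer would, in place of code of your own. Each camera call takes 0.05 s, during which the arm holds its last target. There are 200 camera calls.

## Working session

There is one attempt and no reset: what is moved stays moved. The work goes in short steps, Python scripts to look and compute and a tool call to move; the robot and the scene stay as the last step left them, time stands still between calls to the robot, and variables do not carry over. Pictures are saved under pics/ and viewed, at most 14 in all, crops included, and the job is handed in when it is done.

Besides the shell and the picture viewer there is one more tool, called after ">>>" as name(argument=value, ...) on one line, values as JSON. carry_out: Moves the arm, as the interface text tells. Its arguments: {"type":"object","properties":{"plan":{"type":"array"},"gripper":{"type":"number"}},"required":["plan"]}

```bash
mkdir -p pics
python3 - <<'E'
from plant import bot
import cv2
for n in("scene","top"):
    cv2.imwrite(f"pics/{n}0.png",cv2.cvtColor(bot.capture(n),cv2.COLOR_RGB2BGR))
    m=bot.camera_model(n);print(n,m)
print(bot.get_obs(),bot.grip_point_offset)
E
```

```text
scene {'camera_matrix': array([[399.17585896,   0.        , 327.31606309],
       [  0.        , 399.17585896, 205.43834776],
       [  0.        ,   0.        ,   1.        ]]), 'dist': array([-0.07584365,  0.        ,  0.        ,  0.        ,  0.        ]), 'R': array([[ 0.90819151, -0.41827694, -0.0152508 ],
       [-0.21847541, -0.44265983, -0.86966705],
       [ 0.35701075,  0.79315615, -0.49340312]]), 't': array([-402.15233194,  143.7699125 , 1002.24174939])}
top {'camera_matrix': array([[482.53521181,   0.        , 317.8907354 ],
       [  0.        , 482.53521181, 194.00293241],
       [  0.        ,   0.        ,   1.        ]]), 'dist': array([0.00126252, 0.        , 0.        , 0.        , 0.        ]), 'R': array([[ 1.48150812e-02, -9.99890147e-01,  4.55961584e-04],
       [-9.95860947e-01, -1.47962757e-02, -8.96774500e-02],
       [ 8.96743452e-02,  8.74504369e-04, -9.95970756e-01]]), 't': array([  19.1349872 ,  498.22217623, 1240.33591501])}
{'time': 0.1, 'joint_positions': array([ 1.00000648e+00,  3.42655115e-01,  1.52488099e+00, -3.03046665e-06,
        1.27541610e+00, -1.45991628e-01]), 'dq': array([-0.00011993, -0.00187169,  0.00020191,  0.00012727, -0.00039289,
        0.00124253]), 'tau': array([ 1.73630360e-03, -4.32003880e+01, -2.44695443e+01,  7.20090070e-02,
        5.26188430e-02, -9.12762721e-05]), 'tool_pos': array([216.15750177, 478.05220204, 226.12752797]), 'tcp_rot': array([-3.14024715e+00, -1.94911169e-04,  2.71679519e+00]), 'contact_force': array([-0.29841988,  0.5857847 , -1.4382174 ]), 'moment': array([-0.05612874,  0.00409819, -0.01120023]), 'finger_force': 0.0, 'grip_width': 91.88250523627565} 18.8
```

View pics/scene0.png

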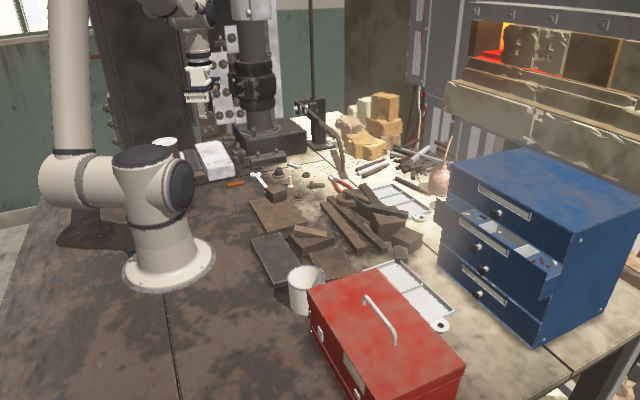

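View pics/top0.png

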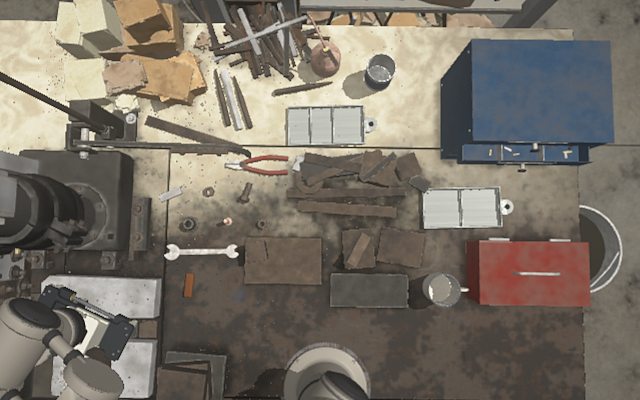

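The top view shows the stock at about columns 165–270, rows 180–230. The three-compartment tray is at (325,125) with its tab on the right, and the two-compartment tray at (461,208), also tab right. I'll enlarge both areas.

```bash
cat > h.py <<'E'
import numpy as np,cv2
from plant import bot
def cam(n):
    m=bot.camera_model(n);return [np.array(m[k],float) for k in("camera_matrix","dist","R","t")]
def ray(n,uv,z):
    K,d,R,t=cam(n);p=cv2.undistortPoints(np.array([[uv]],float),K,d)[0,0]
    c=-R.T@t;v=R.T@np.array([p[0],p[1],1]);return (c+v*(z-c[2])/v[2]).round(1)
def proj(n,X):
    K,d,R,t=cam(n);return cv2.projectPoints(np.array(X,float).reshape(-1,1,3),cv2.Rodrigues(R)[0],t,K,d)[0][:,0].round(1)
def crop(n,box,s,name,im=None):
    im=bot.capture(n) if im is None else im
    x0,y0,x1,y1=box;c=cv2.resize(cv2.cvtColor(im,cv2.COLOR_RGB2BGR)[y0:y1,x0:x1],None,fx=s,fy=s,interpolation=cv2.INTER_CUBIC)
    for x in range((x0+9)//10*10,x1,10): cv2.putText(c,str(x),(int((x-x0+.5)*s)-12,10),0,.35,(0,255,255),1);cv2.line(c,(int((x-x0+.5)*s),12),(int((x-x0+.5)*s),18),(0,255,255),1)
    for y in range((y0+9)//10*10,y1,10): cv2.putText(c,str(y),(0,int((y-y0+.5)*s)+4),0,.35,(0,255,255),1);cv2.line(c,(24,int((y-y0+.5)*s)),(30,int((y-y0+.5)*s)),(0,255,255),1)
    cv2.imwrite(f"pics/{name}.png",c)
E
python3 - <<'E'
from h import *
im=bot.capture("top")
crop("top",(155,175,275,240),6.6,"stock",im)
crop("top",(280,95,520,240),3.3,"trays",im)
crop("scene",(225,150,345,210),6.6,"stock_s")
E
```

```text
(no output)
```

View pics/stock.png

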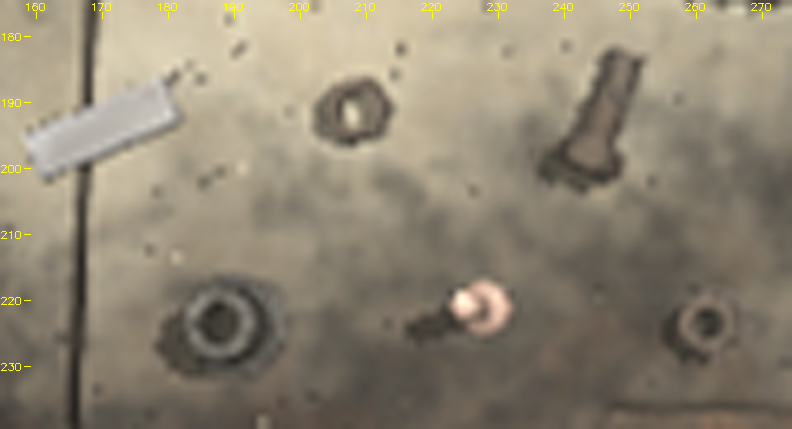

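View pics/trays.png

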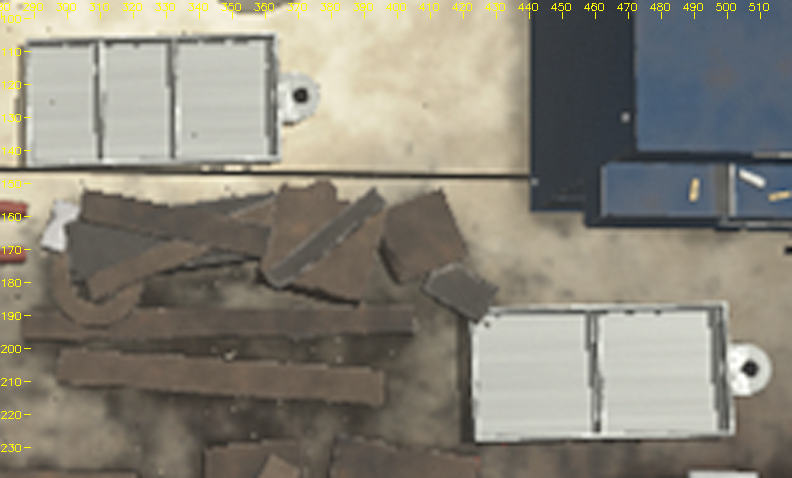

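View pics/stock_s.png

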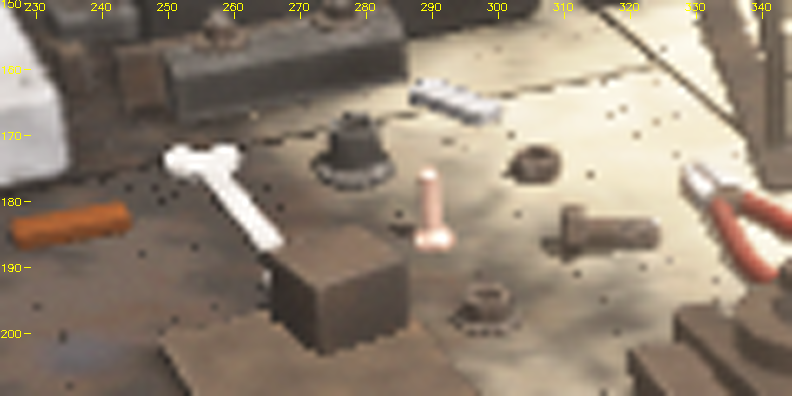

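Top crop: flat bar centre is near (170,194), plain nut (208,192), bolt with tip (250,183) and head (242,202), bush (188,223), rivet shank top (225,220), and flange nut (262,223). The scene view confirms the flange nut is the one at (298,197). Both trays have their tabs towards −y. Next I'll compute positions and check them with an overlay.

```bash
cat > m.py <<'E'
from h import *
c1=lambda x,y:(x/6.6+154.5,y/6.6+174.5)
c2=lambda x,y:(x/3.3+279.5,y/3.3+94.5)
c3=lambda x,y:(x/6.6+224.5,y/6.6+149.5)
def tray(px):
    P=np.array([ray("top",c2(*p),14)[:2] for p in px])  # TL TR BR BL in image
    M=np.array([[52.5,102.5],[52.5,-102.5],[-52.5,-102.5],[-52.5,102.5]])
    H=(M-M.mean(0)).T@(P-P.mean(0));a=np.arctan2(H[0,1]-H[1,0],H[0,0]+H[1,1])
    print("edges",[np.linalg.norm(P[i]-P[(i+1)%4]).round(0) for i in range(4)]);return np.r_[P.mean(0),a]
t3=tray([(27,40),(275,36),(279,159),(26,166)]);t2=tray([(474,308),(726,304),(733,435),(477,441)])
F=[ray("top",c1(*p),10) for p in((23,132),(162,80),(185,118),(45,182))];f=np.mean(F,0)
fa=[ray("top",c1(*p),10) for p in((34,157),(173,99))]
B=[ray("top",c1(*p),10) for p in((627,57),(577,180))]
print("t3",t3.round(3),"t2",t2.round(3));print("flat",f,[np.linalg.norm(F[i]-F[(i+1)%4]).round(0) for i in range(4)],"dir",np.arctan2(*(fa[0]-fa[1])[1::-1]))
print("bolt",B)
print("bush",ray("top",c1(220,323),30),"scene",ray("scene",c3(358,122),30))
print("rivet top",ray("top",c1(463,300),41),"head",ray("top",c1(484,307),11),"scene",ray("scene",c3(429,172),41))
print("fnut",ray("top",c1(707,322),15),ray("scene",c3(492,292),15))
print("pnut",ray("top",c1(352,113),13),ray("scene",c3(540,158),13))
E
python3 m.py
```

```text
edges [np.float64(201.0), np.float64(101.0), np.float64(204.0), np.float64(104.0)]
edges [np.float64(201.0), np.float64(105.0), np.float64(203.0), np.float64(106.0)]
t3 [6.843e+02 9.000e+00 3.500e-02] t2 [ 4.69575e+02 -3.52850e+02  3.30000e-02]
flat [493.5   416.625  10.   ] [np.float64(59.0), np.float64(18.0), np.float64(61.0), np.float64(22.0)] dir 1.9880005955242535
bolt [array([525.2, 208. ,  10. ]), array([475.4, 226.6,  10. ])]
bush [415.8 361.7  30. ] scene [418.7 361.5  30. ]
rivet top [425.8 264.7  41. ] head [424.2 262.   11. ] scene [424.1 262.   41. ]
fnut [419.4 172.7  15. ] [422.2 171.8  15. ]
pnut [500.7 316.8  13. ] [502.8 308.4  13. ]
```

Sizes agree with the nominal ones, and both views agree on positions. Before choosing the grip directions I need the heights of the lever, machine base and brown cube near the stock.

Run:
```python
from h import *
crop("scene",(190,80,350,200),5,"near_s");crop("top",(0,90,290,300),2.75,"near_t")
```

```text
(no output)
```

View pics/near_s.png

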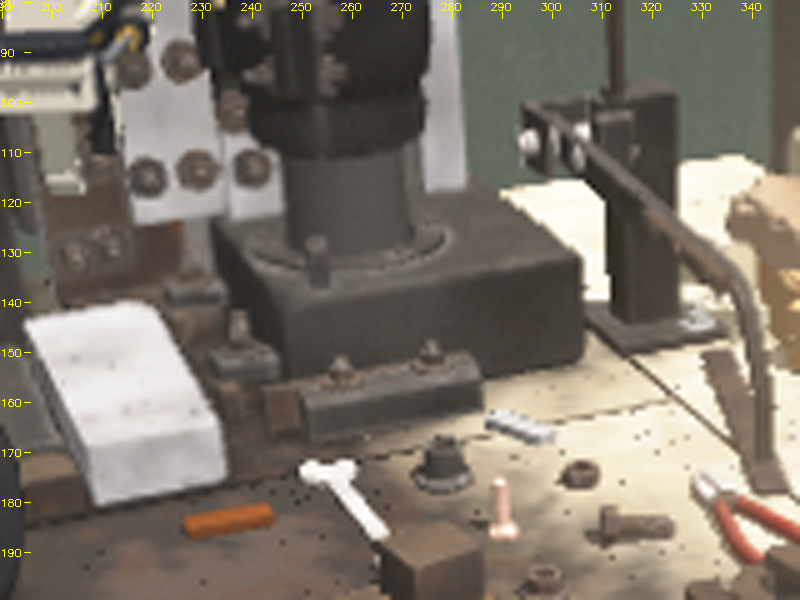

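View pics/near_t.png

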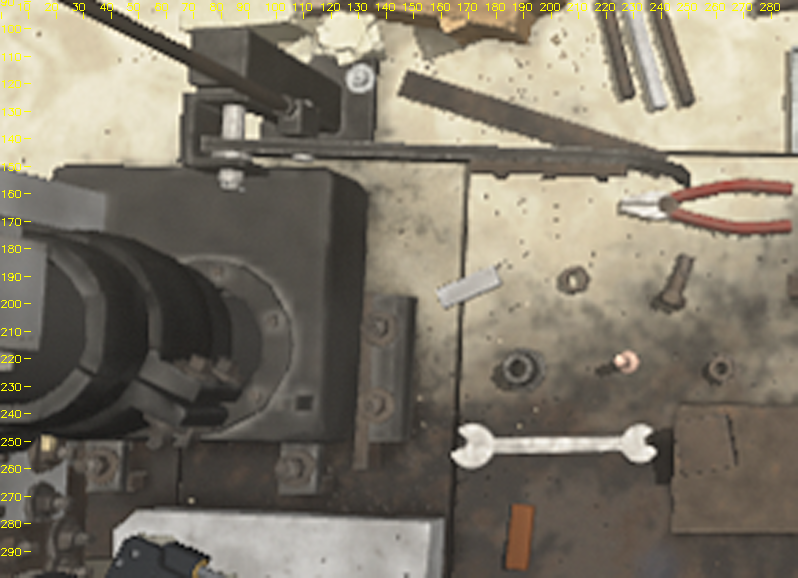

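Run:
```python
from h import *
T=lambda x,y:(x/2.75-.5,y/2.75+89.5)
S=lambda x,y:(x/5+189.5,y/5+79.5)
def tri(a,b):
    A=[];
    best=min(range(0,320,2),key=lambda z:np.linalg.norm(ray("top",a,z)-ray("scene",b,z)))
    print(best,ray("top",a,best),ray("scene",b,best))
print("base top corner far/right, near/right");tri(T(332,172),S(580,250));tri(T(330,438),S(290,300))
print("low block top right near");tri(T(414,298),S(480,352));tri(T(405,440),S(305,395));
print("stud");tri(T(378,327),S(431,342))
print("lever right bend");tri(T(655,158),S(738,275))
for z in(50,100,150):print("lever mid",z,ray("top",T(400,160),z),ray("top",T(560,162),z))
print("cube");tri(T(732,405),S(485,540));tri(T(677,405),S(382,540))
print("mach lowest front part head");
```

```text
base top corner far/right, near/right
100 [587.8 516.9 100. ] [587.3 516.  100. ]
102 [350.2 505.6 102. ] [350.4 506.  102. ]
low block top right near
56 [478.7 453.3  56. ] [478.3 452.6  56. ]
44 [347.7 459.8  44. ] [343.3 460.5  44. ]
stud
58 [451.2 484.6  58. ] [450.1 484.6  58. ]
lever right bend
174 [591.1 214.2 174. ] [581.2 218.  174. ]
lever mid 50 [608.8 474.5  50. ] [609.1 324.4  50. ]
lever mid 100 [599.7 456.3 100. ] [600.  312.2 100. ]
lever mid 150 [590.6 438.  150. ] [590.9 300.1 150. ]
cube
54 [384.4 157.   54. ] [377.3 158.1  54. ]
34 [383.6 210.6  34. ] [329.7 225.7  34. ]
mach lowest front part head
```

Obstacle heights: machine base from y≈506 (100 high), low block from y≈453 (50 high), lever face at x≈590. Gripping the flat piece where it lies would put the gripper body too close to the lever or the base. So I'll first nudge it about 30 mm towards −x with closed fingers, which also squares it up, and then grip it.

>>> carry_out(plan=[{"tx":28,"ty":-37,"rz":0.106},{"tx":28,"ty":-37,"rz":0.106},{"tx":28,"ty":-37,"rz":0.106},{"tx":30,"ty":-37,"rz":0.106},{"tx":35,"ty":12},{"tx":35,"ty":12},{"tx":35,"ty":12},{"tx":35,"ty":12},{"tx":35,"ty":12},{"tx":34,"ty":12},{"tz":-30},{}], gripper=1)

```text
invalid input at $.plan[0]: expected keys tx, ty, tz, rx, ry, rz
```

>>> carry_out(plan=[{"tx":28,"ty":-37,"tz":0,"rx":0,"ry":0,"rz":0.106},{"tx":28,"ty":-37,"tz":0,"rx":0,"ry":0,"rz":0.106},{"tx":28,"ty":-37,"tz":0,"rx":0,"ry":0,"rz":0.106},{"tx":30,"ty":-37,"tz":0,"rx":0,"ry":0,"rz":0.106},{"tx":35,"ty":12,"tz":0,"rx":0,"ry":0,"rz":0},{"tx":35,"ty":12,"tz":0,"rx":0,"ry":0,"rz":0},{"tx":35,"ty":12,"tz":0,"rx":0,"ry":0,"rz":0},{"tx":35,"ty":12,"tz":0,"rx":0,"ry":0,"rz":0},{"tx":35,"ty":12,"tz":0,"rx":0,"ry":0,"rz":0},{"tx":34,"ty":12,"tz":0,"rx":0,"ry":0,"rz":0},{"tx":0,"ty":0,"tz":-30,"rx":0,"ry":0,"rz":0},{"tx":0,"ty":0,"tz":0,"rx":0,"ry":0,"rz":0}], gripper=1)

```text
time: 1.5
tool_pos: [538.2, 401.2, 191.8]
tcp_rot: [-3.137, -0.007, 3.14]
contact_force: [-1.5, 0.4, -1.3]
grip_width: 2.1
finger_force: 0.0
```

>>> carry_out(plan=[{"tx":0,"ty":1,"tz":-45,"rx":0,"ry":0,"rz":0},{"tx":0,"ty":0,"tz":-45,"rx":0,"ry":0,"rz":0},{"tx":0,"ty":0,"tz":-45,"rx":0,"ry":0,"rz":0},{"tx":0,"ty":0,"tz":-35,"rx":0,"ry":0,"rz":0},{"tx":0,"ty":0,"tz":0,"rx":0,"ry":0,"rz":0},{"tx":0,"ty":0,"tz":0,"rx":0,"ry":0,"rz":0}])

```text
time: 2.1
tool_pos: [539.4, 403.7, 28.1]
tcp_rot: [3.141, 0.0, 3.141]
contact_force: [-0.0, 0.2, 0.8]
grip_width: 0.3
finger_force: 0.0
```

>>> carry_out(plan=[{"tx":0,"ty":0,"tz":-22,"rx":0,"ry":0,"rz":0},{"tx":0,"ty":0,"tz":0,"rx":0,"ry":0,"rz":0},{"tx":-10,"ty":0,"tz":0,"rx":0,"ry":0,"rz":0},{"tx":-8,"ty":0,"tz":0,"rx":0,"ry":0,"rz":0},{"tx":-8,"ty":0,"tz":0,"rx":0,"ry":0,"rz":0},{"tx":-8,"ty":0,"tz":0,"rx":0,"ry":0,"rz":0},{"tx":-8,"ty":0,"tz":0,"rx":0,"ry":0,"rz":0},{"tx":-8,"ty":0,"tz":0,"rx":0,"ry":0,"rz":0},{"tx":-6,"ty":0,"tz":0,"rx":0,"ry":0,"rz":0},{"tx":0,"ty":0,"tz":0,"rx":0,"ry":0,"rz":0}])

```text
time: 3.1
tool_pos: [482.6, 403.5, 4.9]
tcp_rot: [3.142, -0.0, 3.141]
contact_force: [0.2, -1.3, 1.0]
grip_width: 0.4
finger_force: 0.4
```

>>> carry_out(plan=[{"tx":5,"ty":0,"tz":5,"rx":0,"ry":0,"rz":0},{"tx":0,"ty":0,"tz":45,"rx":0,"ry":0,"rz":0},{"tx":0,"ty":-40,"tz":45,"rx":0,"ry":0,"rz":-0.1428},{"tx":-5,"ty":-40,"tz":0,"rx":0,"ry":0,"rz":-0.1428},{"tx":-5,"ty":-40,"tz":0,"rx":0,"ry":0,"rz":-0.1428},{"tx":-5,"ty":-40,"tz":0,"rx":0,"ry":0,"rz":-0.1428},{"tx":0,"ty":0,"tz":0,"rx":0,"ry":0,"rz":-0.1428},{"tx":0,"ty":0,"tz":0,"rx":0,"ry":0,"rz":-0.1428},{"tx":0,"ty":0,"tz":0,"rx":0,"ry":0,"rz":-0.1428},{"tx":0,"ty":0,"tz":0,"rx":0,"ry":0,"rz":-0.1428},{"tx":0,"ty":0,"tz":0,"rx":0,"ry":0,"rz":-0.1428},{"tx":0,"ty":0,"tz":0,"rx":0,"ry":0,"rz":-0.1428}], gripper=0)

```text
time: 4.3
tool_pos: [473.7, 250.0, 92.1]
tcp_rot: [-3.141, -0.0, 1.706]
contact_force: [0.4, 0.3, 0.6]
grip_width: 90.1
finger_force: 0.0
```

Run:
```python
from h import *
crop("top",(140,170,260,250),6,"push")
o=bot.get_obs();print(o["tool_pos"],o["tcp_rot"])
```

```text
[473.7256115  249.996478    92.11733292] [-3.14124053e+00 -7.78860161e-05  1.69929288e+00]
```

View pics/push.png

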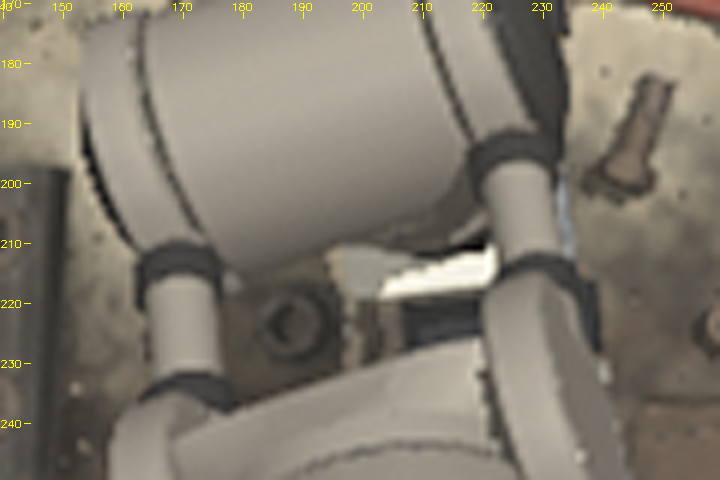

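The wrist hides the bar in this view, so I'll move further aside.

>>> carry_out(plan=[{"tx":-10,"ty":-40,"tz":10,"rx":0,"ry":0,"rz":-0.143},{"tx":-10,"ty":-45,"tz":10,"rx":0,"ry":0,"rz":0},{"tx":0,"ty":-45,"tz":0,"rx":0,"ry":0,"rz":0},{"tx":0,"ty":-30,"tz":0,"rx":0,"ry":0,"rz":0}])

```text
time: 4.75
tool_pos: [453.3, 87.9, 112.6]
tcp_rot: [3.141, 0.0, 1.572]
contact_force: [-0.2, -0.6, 0.6]
grip_width: 92.0
finger_force: 0.0
```

Run:
```python
from h import *
crop("top",(140,170,260,250),6,"push2")
o=bot.get_obs();print(o["tool_pos"],o["tcp_rot"])
```

```text
[453.47960071  85.02454291 112.42973303] [-3.14157813e+00  1.83357346e-03  1.57066931e+00]
```

View pics/push2.png

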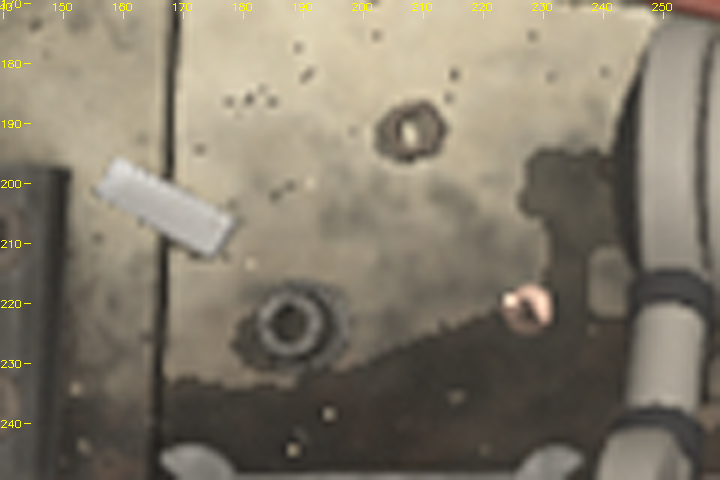

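The bar is now at about (167,204) px, i.e. world (468,425), with its axis at 61°. I'll grip it near its −y end at yaw 1.19 with a partial opening, which clears the base, block and lever.

>>> carry_out(plan=[{"tx":2,"ty":40,"tz":0,"rx":0,"ry":0,"rz":-0.096},{"tx":2,"ty":42,"tz":0,"rx":0,"ry":0,"rz":-0.096},{"tx":2,"ty":42,"tz":0,"rx":0,"ry":0,"rz":-0.096},{"tx":2,"ty":42,"tz":0,"rx":0,"ry":0,"rz":-0.096},{"tx":2,"ty":42,"tz":0,"rx":0,"ry":0,"rz":0},{"tx":2,"ty":42,"tz":0,"rx":0,"ry":0,"rz":0},{"tx":0,"ty":42,"tz":0,"rx":0,"ry":0,"rz":0},{"tx":0,"ty":41,"tz":0,"rx":0,"ry":0,"rz":0},{"tx":0,"ty":0,"tz":-35,"rx":0,"ry":0,"rz":0},{"tx":0,"ty":0,"tz":-35,"rx":0,"ry":0,"rz":0},{"tx":0,"ty":0,"tz":0,"rx":0,"ry":0,"rz":0}], gripper=0.45)

```text
time: 5.9
tool_pos: [462.4, 421.3, 37.1]
tcp_rot: [-3.136, 0.009, 1.189]
contact_force: [-1.1, 0.1, -0.2]
grip_width: 50.5
finger_force: 0.0
```

>>> carry_out(plan=[{"tx":1,"ty":-2,"tz":-20,"rx":0,"ry":0,"rz":0},{"tx":0,"ty":0,"tz":-15,"rx":0,"ry":0,"rz":0},{"tx":0,"ty":0,"tz":0,"rx":0,"ry":0,"rz":0}])

```text
time: 6.2
tool_pos: [465.7, 420.3, 6.0]
tcp_rot: [-3.14, 0.003, 1.186]
contact_force: [-0.1, -0.7, -0.4]
grip_width: 50.3
finger_force: 0.0
```

>>> carry_out(plan=[{"tx":0,"ty":0,"tz":0,"rx":0,"ry":0,"rz":0},{"tx":0,"ty":0,"tz":0,"rx":0,"ry":0,"rz":0},{"tx":0,"ty":0,"tz":0,"rx":0,"ry":0,"rz":0},{"tx":0,"ty":0,"tz":0,"rx":0,"ry":0,"rz":0},{"tx":0,"ty":0,"tz":0,"rx":0,"ry":0,"rz":0}], gripper=1)

```text
time: 6.7
tool_pos: [466.6, 421.3, 7.8]
tcp_rot: [3.141, -0.001, 1.186]
contact_force: [-0.1, -0.3, 2.4]
grip_width: 18.3
finger_force: 29.5
```

>>> carry_out(plan=[{"tx":0,"ty":0,"tz":0,"rx":0,"ry":0,"rz":0},{"tx":0,"ty":0,"tz":0,"rx":0,"ry":0,"rz":0},{"tx":0,"ty":0,"tz":-5,"rx":0,"ry":0,"rz":0},{"tx":0,"ty":0,"tz":0,"rx":0,"ry":0,"rz":0}], gripper=0.6)

```text
time: 7.1
tool_pos: [465.8, 420.8, 1.1]
tcp_rot: [-3.141, 0.001, 1.186]
contact_force: [0.1, 0.3, 0.0]
grip_width: 36.6
finger_force: 0.0
```

>>> carry_out(plan=[{"tx":0,"ty":0,"tz":0,"rx":0,"ry":0,"rz":0},{"tx":0,"ty":0,"tz":0,"rx":0,"ry":0,"rz":0},{"tx":0,"ty":0,"tz":0,"rx":0,"ry":0,"rz":0},{"tx":0,"ty":0,"tz":0,"rx":0,"ry":0,"rz":0}], gripper=1)

```text
time: 7.5
tool_pos: [466.4, 421.1, 2.1]
tcp_rot: [3.141, -0.0, 1.186]
contact_force: [0.0, -0.1, -0.6]
grip_width: 19.4
finger_force: 29.7
```

>>> carry_out(plan=[{"tx":0,"ty":0,"tz":20,"rx":0,"ry":0,"rz":0},{"tx":0,"ty":0,"tz":45,"rx":0,"ry":0,"rz":0},{"tx":0,"ty":0,"tz":45,"rx":0,"ry":0,"rz":0},{"tx":0,"ty":-40,"tz":45,"rx":0,"ry":0,"rz":0},{"tx":0,"ty":-45,"tz":0,"rx":0,"ry":0,"rz":-0.14},{"tx":0,"ty":-45,"tz":0,"rx":0,"ry":0,"rz":-0.14},{"tx":0,"ty":-45,"tz":0,"rx":0,"ry":0,"rz":-0.14},{"tx":0,"ty":-45,"tz":0,"rx":0,"ry":0,"rz":-0.14},{"tx":0,"ty":-45,"tz":0,"rx":0,"ry":0,"rz":-0.14},{"tx":0,"ty":-45,"tz":0,"rx":0,"ry":0,"rz":-0.14},{"tx":0,"ty":-45,"tz":0,"rx":0,"ry":0,"rz":-0.14},{"tx":0,"ty":-45,"tz":0,"rx":0,"ry":0,"rz":-0.14}])

```text
time: 8.7
tool_pos: [466.0, 26.2, 149.7]
tcp_rot: [3.141, -0.0, 0.06]
contact_force: [0.7, 0.3, -0.5]
grip_width: 19.4
finger_force: 29.7
```

>>> carry_out(plan=[{"tx":0,"ty":-45,"tz":0,"rx":0,"ry":0,"rz":-0.033},{"tx":0,"ty":-45,"tz":0,"rx":0,"ry":0,"rz":0},{"tx":0,"ty":-45,"tz":0,"rx":0,"ry":0,"rz":0},{"tx":0,"ty":-45,"tz":0,"rx":0,"ry":0,"rz":0},{"tx":0,"ty":-45,"tz":0,"rx":0,"ry":0,"rz":0},{"tx":0,"ty":-45,"tz":0,"rx":0,"ry":0,"rz":0},{"tx":0,"ty":-40,"tz":0,"rx":0,"ry":0,"rz":0},{"tx":0,"ty":-40,"tz":0,"rx":0,"ry":0,"rz":0},{"tx":0,"ty":-40,"tz":0,"rx":0,"ry":0,"rz":0},{"tx":0,"ty":-20,"tz":0,"rx":0,"ry":0,"rz":0},{"tx":0,"ty":0,"tz":0,"rx":0,"ry":0,"rz":0}])

```text
time: 9.8
tool_pos: [465.7, -384.8, 149.0]
tcp_rot: [3.141, 0.0, 0.03]
contact_force: [-0.2, 0.4, -1.4]
grip_width: 19.7
finger_force: 29.7
```

>>> carry_out(plan=[{"tx":1,"ty":-18,"tz":-40,"rx":0,"ry":0,"rz":0},{"tx":0,"ty":0,"tz":-40,"rx":0,"ry":0,"rz":0},{"tx":0,"ty":0,"tz":-35,"rx":0,"ry":0,"rz":0},{"tx":0,"ty":0,"tz":0,"rx":0,"ry":0,"rz":0},{"tx":0,"ty":0,"tz":0,"rx":0,"ry":0,"rz":0}])

```text
time: 10.3
tool_pos: [467.6, -399.3, 35.0]
tcp_rot: [-3.141, 0.0, 0.034]
contact_force: [0.6, 0.3, -1.5]
grip_width: 19.4
finger_force: 29.7
```

Run:
```python
from h import *
print([bot.get_obs()["tool_pos"].round(1)])
im=bot.capture("scene");top=bot.capture("top")
a=cv2.resize(im[240:345,330:470],None,fx=4,fy=4,interpolation=2);b=cv2.resize(top[170:250,400:530],None,fx=4,fy=4,interpolation=2)
w=max(a.shape[1],b.shape[1]);p=lambda x:cv2.copyMakeBorder(x,0,0,0,w-x.shape[1],0)
c=np.vstack([p(a),p(b)]);c=cv2.resize(c,None,fx=.8,fy=.8);print(c.shape);cv2.imwrite("pics/pl1.png",c[:,:,::-1])
```

```text
[array([ 467.6, -399.3,   35. ])]
(592, 448, 3)
```

View pics/pl1.png

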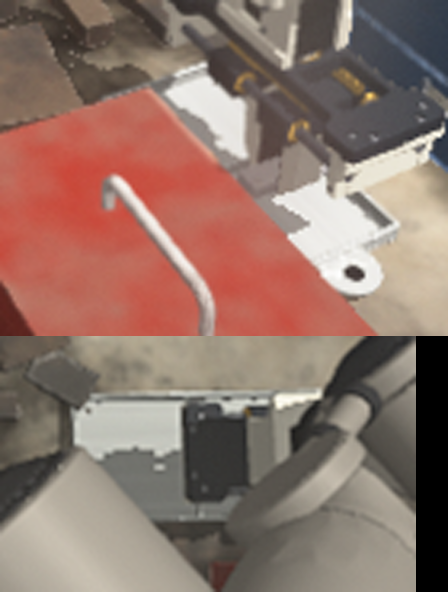

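The gripper is over the tab compartment with plenty of clearance, so I'll lower the bar, release it with a small opening, and rise.

>>> carry_out(plan=[{"tx":0,"ty":-3,"tz":-15,"rx":0,"ry":0,"rz":0},{"tx":0,"ty":0,"tz":-13,"rx":0,"ry":0,"rz":0},{"tx":0,"ty":0,"tz":-2,"rx":0,"ry":0,"rz":0},{"tx":0,"ty":0,"tz":0,"rx":0,"ry":0,"rz":0}])

```text
time: 10.8
tool_pos: [467.1, -403.0, 4.0]
tcp_rot: [-3.141, 0.0, 0.033]
contact_force: [0.7, 0.0, -0.9]
grip_width: 19.1
finger_force: 29.9
```

>>> carry_out(plan=[{"tx":0,"ty":0,"tz":0,"rx":0,"ry":0,"rz":0},{"tx":0,"ty":0,"tz":0,"rx":0,"ry":0,"rz":0},{"tx":0,"ty":0,"tz":0,"rx":0,"ry":0,"rz":0},{"tx":0,"ty":0,"tz":20,"rx":0,"ry":0,"rz":0},{"tx":0,"ty":0,"tz":45,"rx":0,"ry":0,"rz":0},{"tx":0,"ty":0,"tz":45,"rx":0,"ry":0,"rz":0},{"tx":0,"ty":40,"tz":35,"rx":0,"ry":0,"rz":0},{"tx":0,"ty":45,"tz":0,"rx":0,"ry":0,"rz":0},{"tx":0,"ty":45,"tz":0,"rx":0,"ry":0,"rz":0},{"tx":0,"ty":45,"tz":0,"rx":0,"ry":0,"rz":0},{"tx":0,"ty":45,"tz":0,"rx":0,"ry":0,"rz":0},{"tx":0,"ty":45,"tz":0,"rx":0,"ry":0,"rz":0}], gripper=0.6)

```text
time: 12.0
tool_pos: [467.1, -138.8, 147.7]
tcp_rot: [3.141, -0.001, 0.032]
contact_force: [0.3, -0.8, 1.1]
grip_width: 36.8
finger_force: 0.0
```

>>> carry_out(plan=[{"tx":0,"ty":45,"tz":0,"rx":0,"ry":0,"rz":0},{"tx":-5,"ty":45,"tz":0,"rx":0,"ry":0,"rz":0},{"tx":-5,"ty":45,"tz":0,"rx":0,"ry":0,"rz":0},{"tx":-5,"ty":45,"tz":0,"rx":0,"ry":0,"rz":0},{"tx":-5,"ty":45,"tz":0,"rx":0,"ry":0,"rz":0},{"tx":-5,"ty":45,"tz":0,"rx":0,"ry":0,"rz":0},{"tx":-5,"ty":45,"tz":0,"rx":0,"ry":0,"rz":0},{"tx":-5,"ty":45,"tz":0,"rx":0,"ry":0,"rz":0},{"tx":-5,"ty":45,"tz":0,"rx":0,"ry":0,"rz":0},{"tx":-5,"ty":45,"tz":0,"rx":0,"ry":0,"rz":0},{"tx":-5,"ty":40,"tz":-40,"rx":0,"ry":0,"rz":0},{"tx":0,"ty":0,"tz":-30,"rx":0,"ry":0,"rz":0}], gripper=0.1)

```text
time: 13.2
tool_pos: [417.5, 349.1, 81.8]
tcp_rot: [-3.139, -0.003, 0.037]
contact_force: [0.1, -0.7, -0.4]
grip_width: 82.4
finger_force: 0.0
```

>>> carry_out(plan=[{"tx":0,"ty":0,"tz":0,"rx":0,"ry":0,"rz":0},{"tx":0,"ty":0,"tz":0,"rx":0,"ry":0,"rz":0}])

```text
time: 13.4
tool_pos: [417.9, 344.5, 82.5]
tcp_rot: [3.141, 0.001, 0.033]
contact_force: [0.6, 0.2, 1.0]
grip_width: 83.0
finger_force: 0.0
```

Run:
```python
from h import *
print(bot.get_obs()["tool_pos"].round(1))
crop("top",(360,90,530,240),4.2,"t1")
```

```text
[417.9 344.5  82.5]
```

View pics/t1.png

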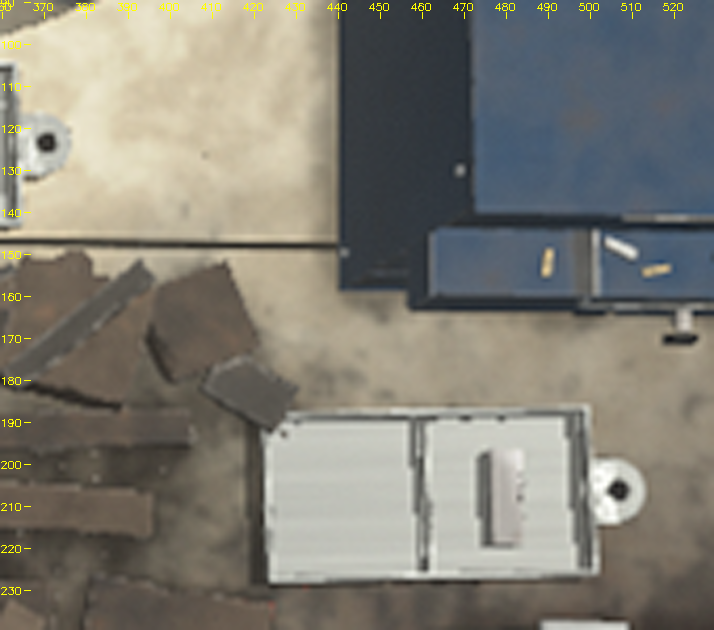

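Bar lies lengthwise in x in the tab compartment at about (480,208) px. I'll check its position and grasp the bush.

Run:
```python
from h import *
C=lambda x,y:(x/4.2+359.5,y/4.2+89.5)
print("bar",ray("top",C(507,498),12),"div",ray("top",C(418,415),13),ray("top",C(422,570),13))
print("corners",*[ray("top",C(*p),14)[:2] for p in((266,411),(588,405),(600,575),(268,583))],"tab hole",ray("top",C(618,491),3))
```

```text
bar [ 468.  -401.1   12. ] div [ 519.3 -345.7   13. ] [ 422.1 -347.1   13. ]
corners [ 520.3 -250. ] [ 527.1 -452.2] [ 420.6 -457.7] [ 412.6 -250.7] tab hole [ 474.1 -474.3    3. ]
```

>>> carry_out(plan=[{"tx":0,"ty":17,"tz":-20,"rx":0,"ry":0,"rz":0},{"tx":0,"ty":0,"tz":-25,"rx":0,"ry":0,"rz":0},{"tx":-1,"ty":0,"tz":-24,"rx":0,"ry":0,"rz":0},{"tx":0,"ty":0,"tz":0,"rx":0,"ry":0,"rz":0}])

```text
time: 13.85
tool_pos: [416.5, 360.5, 12.5]
tcp_rot: [3.14, 0.002, 0.031]
contact_force: [-0.2, 0.2, -0.4]
grip_width: 82.6
finger_force: 0.0
```

>>> carry_out(plan=[{"tx":0,"ty":0,"tz":0,"rx":0,"ry":0,"rz":0},{"tx":0,"ty":0,"tz":0,"rx":0,"ry":0,"rz":0},{"tx":0,"ty":0,"tz":0,"rx":0,"ry":0,"rz":0},{"tx":0,"ty":0,"tz":0,"rx":0,"ry":0,"rz":0},{"tx":0,"ty":0,"tz":0,"rx":0,"ry":0,"rz":0}], gripper=1)

```text
time: 14.35
tool_pos: [417.2, 361.9, 13.8]
tcp_rot: [-3.141, -0.001, 0.033]
contact_force: [-0.1, -0.5, -0.6]
grip_width: 46.9
finger_force: 0.0
```

>>> carry_out(plan=[{"tx":0,"ty":0,"tz":0,"rx":0,"ry":0,"rz":0},{"tx":0,"ty":0,"tz":0,"rx":0,"ry":0,"rz":0},{"tx":0,"ty":0,"tz":0,"rx":0,"ry":0,"rz":0}])

```text
time: 14.65
tool_pos: [416.9, 361.8, 13.1]
tcp_rot: [3.141, 0.0, 0.033]
contact_force: [-0.9, -0.2, -0.1]
grip_width: 27.9
finger_force: 29.9
```

>>> carry_out(plan=[{"tx":0,"ty":0,"tz":20,"rx":0,"ry":0,"rz":0},{"tx":0,"ty":0,"tz":45,"rx":0,"ry":0,"rz":0},{"tx":0,"ty":0,"tz":45,"rx":0,"ry":0,"rz":0},{"tx":0,"ty":-40,"tz":40,"rx":0,"ry":0,"rz":0},{"tx":6,"ty":-45,"tz":0,"rx":0,"ry":0,"rz":0},{"tx":6,"ty":-45,"tz":0,"rx":0,"ry":0,"rz":0},{"tx":6,"ty":-45,"tz":0,"rx":0,"ry":0,"rz":0},{"tx":6,"ty":-45,"tz":0,"rx":0,"ry":0,"rz":0},{"tx":6,"ty":-45,"tz":0,"rx":0,"ry":0,"rz":0},{"tx":6,"ty":-45,"tz":0,"rx":0,"ry":0,"rz":0},{"tx":6,"ty":-45,"tz":0,"rx":0,"ry":0,"rz":0},{"tx":6,"ty":-45,"tz":0,"rx":0,"ry":0,"rz":0}])

```text
time: 15.85
tool_pos: [464.7, -35.4, 158.5]
tcp_rot: [-3.142, 0.0, 0.033]
contact_force: [1.1, -0.3, -1.1]
grip_width: 27.6
finger_force: 29.8
```

>>> carry_out(plan=[{"tx":1,"ty":-45,"tz":0,"rx":0,"ry":0,"rz":0},{"tx":1,"ty":-45,"tz":0,"rx":0,"ry":0,"rz":0},{"tx":1,"ty":-45,"tz":0,"rx":0,"ry":0,"rz":0},{"tx":0,"ty":-45,"tz":0,"rx":0,"ry":0,"rz":0},{"tx":0,"ty":-45,"tz":0,"rx":0,"ry":0,"rz":0},{"tx":0,"ty":-35,"tz":-40,"rx":0,"ry":0,"rz":0},{"tx":0,"ty":0,"tz":-45,"rx":0,"ry":0,"rz":0},{"tx":0,"ty":0,"tz":-20,"rx":0,"ry":0,"rz":0},{"tx":0,"ty":0,"tz":0,"rx":0,"ry":0,"rz":0},{"tx":0,"ty":0,"tz":0,"rx":0,"ry":0,"rz":0}])

```text
time: 16.85
tool_pos: [468.2, -291.5, 56.2]
tcp_rot: [-3.142, 0.0, 0.033]
contact_force: [0.3, 0.6, -1.1]
grip_width: 27.7
finger_force: 29.8
```

Run:
```python
from h import *
print(bot.get_obs()["tool_pos"].round(1),bot.get_obs()["grip_width"])
crop("scene",(340,210,450,290),7,"b1")
```

```text
[ 468.2 -291.5   56.2] 27.68487573318186
```

View pics/b1.png

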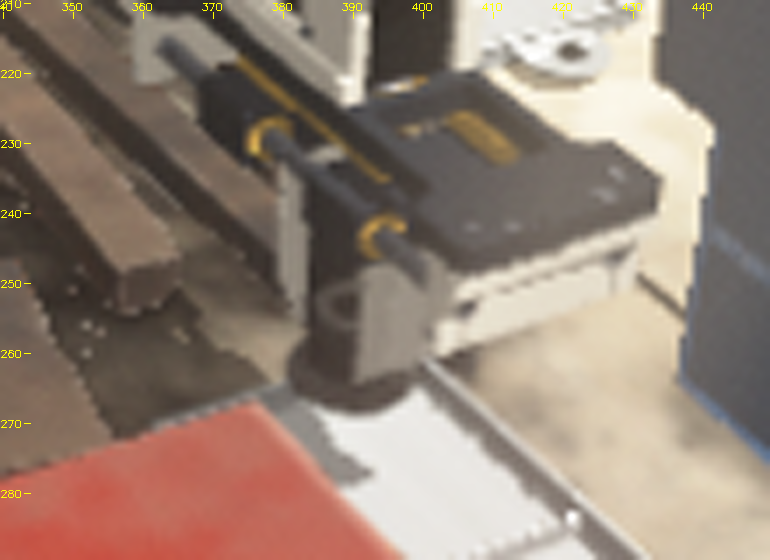

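The bush hangs upright in the grip, flange down, so I'll lower it into the far compartment.

>>> carry_out(plan=[{"tx":0,"ty":-11,"tz":0,"rx":0,"ry":0,"rz":0},{"tx":0,"ty":0,"tz":-25,"rx":0,"ry":0,"rz":0},{"tx":0,"ty":0,"tz":-12,"rx":0,"ry":0,"rz":0},{"tx":0,"ty":0,"tz":-3,"rx":0,"ry":0,"rz":0},{"tx":0,"ty":0,"tz":0,"rx":0,"ry":0,"rz":0},{"tx":0,"ty":0,"tz":0,"rx":0,"ry":0,"rz":0}])

```text
time: 17.5
tool_pos: [468.5, -302.9, 16.7]
tcp_rot: [3.141, -0.001, 0.033]
contact_force: [-0.2, -0.2, -0.6]
grip_width: 28.0
finger_force: 29.8
```

>>> carry_out(plan=[{"tx":0,"ty":0,"tz":0,"rx":0,"ry":0,"rz":0},{"tx":0,"ty":0,"tz":0,"rx":0,"ry":0,"rz":0},{"tx":0,"ty":0,"tz":0,"rx":0,"ry":0,"rz":0},{"tx":0,"ty":0,"tz":20,"rx":0,"ry":0,"rz":0},{"tx":0,"ty":0,"tz":45,"rx":0,"ry":0,"rz":0},{"tx":0,"ty":0,"tz":45,"rx":0,"ry":0,"rz":0},{"tx":0,"ty":40,"tz":30,"rx":0,"ry":0,"rz":0},{"tx":0,"ty":45,"tz":0,"rx":0,"ry":0,"rz":0},{"tx":0,"ty":45,"tz":0,"rx":0,"ry":0,"rz":-0.06},{"tx":0,"ty":45,"tz":0,"rx":0,"ry":0,"rz":-0.1},{"tx":0,"ty":45,"tz":0,"rx":0,"ry":0,"rz":-0.1},{"tx":0,"ty":45,"tz":0,"rx":0,"ry":0,"rz":-0.1}], gripper=0.45)

```text
time: 18.7
tool_pos: [467.7, -35.8, 156.4]
tcp_rot: [-3.142, -0.001, -0.332]
contact_force: [1.4, 0.2, -0.1]
grip_width: 50.5
finger_force: 0.0
```

>>> carry_out(plan=[{"tx":6,"ty":43,"tz":0,"rx":0,"ry":0,"rz":0},{"tx":6,"ty":43,"tz":0,"rx":0,"ry":0,"rz":0},{"tx":6,"ty":43,"tz":0,"rx":0,"ry":0,"rz":0},{"tx":6,"ty":43,"tz":0,"rx":0,"ry":0,"rz":0},{"tx":6,"ty":43,"tz":0,"rx":0,"ry":0,"rz":0},{"tx":2,"ty":38,"tz":-30,"rx":0,"ry":0,"rz":0},{"tx":0,"ty":0,"tz":-45,"rx":0,"ry":0,"rz":0},{"tx":0,"ty":0,"tz":-40,"rx":0,"ry":0,"rz":0},{"tx":0,"ty":0,"tz":0,"rx":0,"ry":0,"rz":0},{"tx":0,"ty":0,"tz":0,"rx":0,"ry":0,"rz":0}])

```text
time: 19.7
tool_pos: [500.2, 215.5, 41.5]
tcp_rot: [3.141, 0.0, -0.327]
contact_force: [1.1, 0.2, 0.8]
grip_width: 50.5
finger_force: 0.0
```

Run:
```python
from h import *
o=bot.get_obs();print(o["tool_pos"].round(1),o["tcp_rot"])
```

```text
[500.2 215.5  41.5] [ 3.14120405e+00  4.18103052e-04 -3.27321850e-01]
```

>>> carry_out(plan=[{"tx":0,"ty":2,"tz":-20,"rx":0,"ry":0,"rz":0},{"tx":0,"ty":0,"tz":-18,"rx":0,"ry":0,"rz":0},{"tx":0,"ty":0,"tz":0,"rx":0,"ry":0,"rz":0},{"tx":0,"ty":0,"tz":0,"rx":0,"ry":0,"rz":0}])

```text
time: 20.1
tool_pos: [501.4, 217.6, 5.1]
tcp_rot: [-3.14, -0.003, -0.328]
contact_force: [0.3, 0.1, 0.3]
grip_width: 50.8
finger_force: 0.0
```

>>> carry_out(plan=[{"tx":0,"ty":0,"tz":0,"rx":0,"ry":0,"rz":0},{"tx":0,"ty":0,"tz":0,"rx":0,"ry":0,"rz":0},{"tx":0,"ty":0,"tz":0,"rx":0,"ry":0,"rz":0},{"tx":0,"ty":0,"tz":0,"rx":0,"ry":0,"rz":0},{"tx":0,"ty":0,"tz":0,"rx":0,"ry":0,"rz":0},{"tx":0,"ty":0,"tz":0,"rx":0,"ry":0,"rz":0}], gripper=1)

```text
time: 20.7
tool_pos: [500.1, 217.5, 3.0]
tcp_rot: [3.142, -0.0, -0.327]
contact_force: [-0.0, -0.5, 1.4]
grip_width: 15.2
finger_force: 30.1
```

>>> carry_out(plan=[{"tx":0,"ty":0,"tz":20,"rx":0,"ry":0,"rz":0},{"tx":0,"ty":0,"tz":45,"rx":0,"ry":0,"rz":0},{"tx":0,"ty":-20,"tz":45,"rx":0,"ry":0,"rz":0},{"tx":0,"ty":-40,"tz":40,"rx":0,"ry":0,"rz":0},{"tx":0,"ty":-45,"tz":0,"rx":0,"ry":0,"rz":0},{"tx":0,"ty":-45,"tz":0,"rx":0,"ry":0,"rz":0.09},{"tx":0,"ty":-45,"tz":0,"rx":0,"ry":0,"rz":0.09},{"tx":30,"ty":-30,"tz":0,"rx":0,"ry":0,"rz":0.09},{"tx":40,"ty":-20,"tz":0,"rx":0,"ry":0,"rz":0.09},{"tx":40,"ty":-12,"tz":0,"rx":0,"ry":0,"rz":0},{"tx":40,"ty":-6,"tz":0,"rx":0,"ry":0,"rz":0},{"tx":36,"ty":-5,"tz":0,"rx":0,"ry":0,"rz":0}])

```text
time: 21.9
tool_pos: [687.3, -46.7, 147.7]
tcp_rot: [-3.141, 0.001, 0.032]
contact_force: [-0.1, -0.1, -1.1]
grip_width: 14.6
finger_force: 30.1
```

>>> carry_out(plan=[{"tx":0,"ty":0,"tz":-40,"rx":0,"ry":0,"rz":0},{"tx":0,"ty":0,"tz":-40,"rx":0,"ry":0,"rz":0},{"tx":0,"ty":0,"tz":-20,"rx":0,"ry":0,"rz":0},{"tx":0,"ty":0,"tz":0,"rx":0,"ry":0,"rz":0},{"tx":0,"ty":0,"tz":0,"rx":0,"ry":0,"rz":0}])

```text
time: 22.4
tool_pos: [686.1, -45.8, 48.5]
tcp_rot: [3.142, 0.0, 0.033]
contact_force: [-0.2, 0.1, -0.6]
grip_width: 14.7
finger_force: 30.1
```

Run:
```python
from h import *
o=bot.get_obs();print(o["tool_pos"].round(1),o["tcp_rot"])
```

```text
[686.1 -45.8  48.5] [3.14159204e+00 1.18011210e-04 3.28032275e-02]
```

>>> carry_out(plan=[{"tx":0,"ty":-5,"tz":-15,"rx":0,"ry":0,"rz":0},{"tx":0,"ty":0,"tz":-17,"rx":0,"ry":0,"rz":0},{"tx":0,"ty":0,"tz":-8,"rx":0,"ry":0,"rz":0},{"tx":0,"ty":0,"tz":-2,"rx":0,"ry":0,"rz":0},{"tx":0,"ty":0,"tz":0,"rx":0,"ry":0,"rz":0}])

```text
time: 22.9
tool_pos: [686.2, -51.0, 6.6]
tcp_rot: [3.141, -0.001, 0.033]
contact_force: [0.5, 0.1, -0.4]
grip_width: 14.3
finger_force: 30.1
```

>>> carry_out(plan=[{"tx":0,"ty":0,"tz":0,"rx":0,"ry":0,"rz":0},{"tx":0,"ty":0,"tz":0,"rx":0,"ry":0,"rz":0},{"tx":0,"ty":0,"tz":0,"rx":0,"ry":0,"rz":0},{"tx":0,"ty":0,"tz":20,"rx":0,"ry":0,"rz":0},{"tx":0,"ty":0,"tz":45,"rx":0,"ry":0,"rz":0},{"tx":0,"ty":0,"tz":45,"rx":0,"ry":0,"rz":0},{"tx":-30,"ty":20,"tz":40,"rx":0,"ry":0,"rz":0},{"tx":-40,"ty":24,"tz":0,"rx":0,"ry":0,"rz":0},{"tx":-40,"ty":24,"tz":0,"rx":0,"ry":0,"rz":0},{"tx":-40,"ty":24,"tz":0,"rx":0,"ry":0,"rz":0},{"tx":-40,"ty":24,"tz":0,"rx":0,"ry":0,"rz":0},{"tx":-40,"ty":30,"tz":0,"rx":0,"ry":0,"rz":0}], gripper=0.6)

```text
time: 24.1
tool_pos: [456.6, 94.1, 153.9]
tcp_rot: [3.141, -0.001, 0.032]
contact_force: [0.5, 0.9, 1.1]
grip_width: 36.6
finger_force: 0.0
```

>>> carry_out(plan=[{"tx":-18,"ty":38,"tz":0,"rx":0,"ry":0,"rz":0},{"tx":-18,"ty":38,"tz":-20,"rx":0,"ry":0,"rz":0},{"tx":0,"ty":0,"tz":-45,"rx":0,"ry":0,"rz":0},{"tx":0,"ty":0,"tz":-45,"rx":0,"ry":0,"rz":0},{"tx":0,"ty":0,"tz":0,"rx":0,"ry":0,"rz":0},{"tx":0,"ty":0,"tz":0,"rx":0,"ry":0,"rz":0}], gripper=0.4)

```text
time: 24.7
tool_pos: [422.3, 169.7, 44.0]
tcp_rot: [3.141, 0.001, 0.033]
contact_force: [0.3, -0.8, 1.0]
grip_width: 55.2
finger_force: 0.0
```

>>> carry_out(plan=[{"tx":-2,"ty":3,"tz":-20,"rx":0,"ry":0,"rz":0},{"tx":0,"ty":0,"tz":-18,"rx":0,"ry":0,"rz":0},{"tx":0,"ty":0,"tz":0,"rx":0,"ry":0,"rz":0},{"tx":0,"ty":0,"tz":0,"rx":0,"ry":0,"rz":0}])

```text
time: 25.1
tool_pos: [421.7, 172.8, 7.4]
tcp_rot: [-3.141, -0.003, 0.032]
contact_force: [-0.1, -1.1, -0.2]
grip_width: 55.2
finger_force: 0.0
```

Run:
```python
from h import *
print(bot.get_obs()["tool_pos"].round(1))
```

```text
[421.7 172.8   7.4]
```

>>> carry_out(plan=[{"tx":0,"ty":0,"tz":0,"rx":0,"ry":0,"rz":0},{"tx":0,"ty":0,"tz":0,"rx":0,"ry":0,"rz":0},{"tx":0,"ty":0,"tz":0,"rx":0,"ry":0,"rz":0},{"tx":0,"ty":0,"tz":0,"rx":0,"ry":0,"rz":0},{"tx":0,"ty":0,"tz":0,"rx":0,"ry":0,"rz":0},{"tx":0,"ty":0,"tz":0,"rx":0,"ry":0,"rz":0}], gripper=1)

```text
time: 25.7
tool_pos: [420.2, 172.7, 5.6]
tcp_rot: [3.141, -0.0, 0.033]
contact_force: [-0.2, -1.4, 3.5]
grip_width: 21.3
finger_force: 30.0
```

>>> carry_out(plan=[{"tx":0,"ty":0,"tz":20,"rx":0,"ry":0,"rz":0},{"tx":0,"ty":0,"tz":45,"rx":0,"ry":0,"rz":0},{"tx":0,"ty":-30,"tz":45,"rx":0,"ry":0,"rz":0.14},{"tx":20,"ty":-30,"tz":40,"rx":0,"ry":0,"rz":0.14},{"tx":30,"ty":-25,"tz":0,"rx":0,"ry":0,"rz":0.14},{"tx":35,"ty":-25,"tz":0,"rx":0,"ry":0,"rz":0.14},{"tx":35,"ty":-20,"tz":0,"rx":0,"ry":0,"rz":0.14},{"tx":35,"ty":-10,"tz":0,"rx":0,"ry":0,"rz":0.14},{"tx":35,"ty":-8,"tz":0,"rx":0,"ry":0,"rz":0.14},{"tx":35,"ty":-5,"tz":0,"rx":0,"ry":0,"rz":0.14},{"tx":35,"ty":0,"tz":0,"rx":0,"ry":0,"rz":0.14},{"tx":4,"ty":0,"tz":0,"rx":0,"ry":0,"rz":0.14}])

```text
time: 26.9
tool_pos: [685.3, 23.6, 147.5]
tcp_rot: [3.141, -0.0, 1.438]
contact_force: [-0.2, 1.0, -0.3]
grip_width: 21.5
finger_force: 30.0
```

>>> carry_out(plan=[{"tx":0,"ty":0,"tz":0,"rx":0,"ry":0,"rz":0.14},{"tx":0,"ty":0,"tz":-40,"rx":0,"ry":0,"rz":0.03},{"tx":0,"ty":0,"tz":-40,"rx":0,"ry":0,"rz":0},{"tx":0,"ty":0,"tz":-20,"rx":0,"ry":0,"rz":0},{"tx":0,"ty":0,"tz":0,"rx":0,"ry":0,"rz":0},{"tx":0,"ty":0,"tz":0,"rx":0,"ry":0,"rz":0}])

```text
time: 27.5
tool_pos: [682.9, 24.1, 49.3]
tcp_rot: [-3.142, 0.0, 1.603]
contact_force: [0.9, -0.6, -0.2]
grip_width: 21.3
finger_force: 30.0
```

>>> carry_out(plan=[{"tx":1,"ty":-4,"tz":-15,"rx":0,"ry":0,"rz":0},{"tx":0,"ty":0,"tz":-17,"rx":0,"ry":0,"rz":0},{"tx":0,"ty":0,"tz":-8,"rx":0,"ry":0,"rz":0},{"tx":0,"ty":0,"tz":0,"rx":0,"ry":0,"rz":0},{"tx":0,"ty":0,"tz":0,"rx":0,"ry":0,"rz":0}])

```text
time: 28.0
tool_pos: [684.1, 20.0, 9.8]
tcp_rot: [3.14, 0.0, 1.603]
contact_force: [-0.7, -0.4, 0.4]
grip_width: 21.4
finger_force: 30.0
```

Run:
```python
from h import *
print(bot.get_obs()["tool_pos"].round(1),bot.get_obs()["contact_force"])
```

```text
[684.1  20.    9.8] [-0.66696671 -0.39018068  0.39934787]
```

Another 1.5 mm down, then release. The rivet is next, so I turn back to yaw ≈0.

>>> carry_out(plan=[{"tx":0,"ty":0,"tz":-1.5,"rx":0,"ry":0,"rz":0},{"tx":0,"ty":0,"tz":0,"rx":0,"ry":0,"rz":0}])

```text
time: 28.2
tool_pos: [683.9, 20.1, 8.1]
tcp_rot: [3.141, 0.0, 1.603]
contact_force: [-0.3, -0.0, -0.5]
grip_width: 21.4
finger_force: 30.0
```

>>> carry_out(plan=[{"tx":0,"ty":0,"tz":0,"rx":0,"ry":0,"rz":0},{"tx":0,"ty":0,"tz":0,"rx":0,"ry":0,"rz":0},{"tx":0,"ty":0,"tz":0,"rx":0,"ry":0,"rz":0},{"tx":0,"ty":0,"tz":20,"rx":0,"ry":0,"rz":0},{"tx":0,"ty":0,"tz":45,"rx":0,"ry":0,"rz":0},{"tx":0,"ty":0,"tz":45,"rx":0,"ry":0,"rz":0},{"tx":-30,"ty":0,"tz":40,"rx":0,"ry":0,"rz":-0.14},{"tx":-40,"ty":10,"tz":0,"rx":0,"ry":0,"rz":-0.14},{"tx":-40,"ty":20,"tz":0,"rx":0,"ry":0,"rz":-0.14},{"tx":-40,"ty":20,"tz":0,"rx":0,"ry":0,"rz":-0.14},{"tx":-40,"ty":25,"tz":0,"rx":0,"ry":0,"rz":-0.14},{"tx":-30,"ty":30,"tz":0,"rx":0,"ry":0,"rz":-0.14}], gripper=0.62)

```text
time: 29.4
tool_pos: [461.3, 125.4, 157.9]
tcp_rot: [3.142, 0.0, 0.756]
contact_force: [-0.3, 0.2, 0.8]
grip_width: 34.8
finger_force: 0.0
```

>>> carry_out(plan=[{"tx":-9,"ty":34,"tz":0,"rx":0,"ry":0,"rz":-0.145},{"tx":-9,"ty":34,"tz":0,"rx":0,"ry":0,"rz":-0.145},{"tx":-9,"ty":34,"tz":0,"rx":0,"ry":0,"rz":-0.145},{"tx":-9,"ty":34,"tz":0,"rx":0,"ry":0,"rz":-0.145},{"tx":0,"ty":0,"tz":-30,"rx":0,"ry":0,"rz":-0.145},{"tx":0,"ty":0,"tz":-45,"rx":0,"ry":0,"rz":0},{"tx":0,"ty":0,"tz":0,"rx":0,"ry":0,"rz":0},{"tx":0,"ty":0,"tz":0,"rx":0,"ry":0,"rz":0}], gripper=0.35)

```text
time: 30.2
tool_pos: [427.6, 261.0, 83.0]
tcp_rot: [3.141, 0.001, 0.038]
contact_force: [1.3, 0.2, 0.4]
grip_width: 59.8
finger_force: 0.0
```

Run:
```python
from h import *
print(bot.get_obs()["tool_pos"].round(1))
```

```text
[427.6 261.   83. ]
```

>>> carry_out(plan=[{"tx":-3,"ty":1.5,"tz":-25,"rx":0,"ry":0,"rz":0},{"tx":0,"ty":0,"tz":-25,"rx":0,"ry":0,"rz":0},{"tx":0,"ty":0,"tz":-18,"rx":0,"ry":0,"rz":0},{"tx":0,"ty":0,"tz":0,"rx":0,"ry":0,"rz":0},{"tx":0,"ty":0,"tz":0,"rx":0,"ry":0,"rz":0}])

```text
time: 30.7
tool_pos: [426.1, 263.0, 16.6]
tcp_rot: [-3.141, -0.003, 0.038]
contact_force: [0.3, 0.7, 0.6]
grip_width: 59.7
finger_force: 0.0
```

>>> carry_out(plan=[{"tx":0,"ty":0,"tz":0,"rx":0,"ry":0,"rz":0},{"tx":0,"ty":0,"tz":0,"rx":0,"ry":0,"rz":0},{"tx":0,"ty":0,"tz":0,"rx":0,"ry":0,"rz":0},{"tx":0,"ty":0,"tz":0,"rx":0,"ry":0,"rz":0},{"tx":0,"ty":0,"tz":0,"rx":0,"ry":0,"rz":0},{"tx":0,"ty":0,"tz":0,"rx":0,"ry":0,"rz":0},{"tx":0,"ty":0,"tz":0,"rx":0,"ry":0,"rz":0},{"tx":0,"ty":0,"tz":0,"rx":0,"ry":0,"rz":0}], gripper=1)

```text
time: 31.5
tool_pos: [424.6, 262.6, 14.6]
tcp_rot: [3.141, 0.0, 0.038]
contact_force: [0.0, -0.1, 0.5]
grip_width: 9.1
finger_force: 30.0
```

>>> carry_out(plan=[{"tx":0,"ty":0,"tz":20,"rx":0,"ry":0,"rz":0},{"tx":0,"ty":0,"tz":45,"rx":0,"ry":0,"rz":0},{"tx":0,"ty":-40,"tz":45,"rx":0,"ry":0,"rz":0},{"tx":0,"ty":-45,"tz":30,"rx":0,"ry":0,"rz":0},{"tx":15,"ty":-45,"tz":0,"rx":0,"ry":0,"rz":0},{"tx":30,"ty":-35,"tz":0,"rx":0,"ry":0,"rz":0},{"tx":40,"ty":-20,"tz":0,"rx":0,"ry":0,"rz":0},{"tx":42,"ty":0,"tz":0,"rx":0,"ry":0,"rz":0},{"tx":42,"ty":0,"tz":0,"rx":0,"ry":0,"rz":0},{"tx":42,"ty":0,"tz":0,"rx":0,"ry":0,"rz":0},{"tx":42,"ty":0,"tz":0,"rx":0,"ry":0,"rz":0},{"tx":4,"ty":0,"tz":0,"rx":0,"ry":0,"rz":0}])

```text
time: 32.7
tool_pos: [684.9, 87.2, 142.8]
tcp_rot: [3.141, -0.001, 0.037]
contact_force: [-0.5, -0.2, -0.7]
grip_width: 9.1
finger_force: 30.0
```

>>> carry_out(plan=[{"tx":0,"ty":0,"tz":0,"rx":0,"ry":0,"rz":0},{"tx":0,"ty":0,"tz":-40,"rx":0,"ry":0,"rz":0},{"tx":0,"ty":0,"tz":-40,"rx":0,"ry":0,"rz":0},{"tx":0,"ty":0,"tz":-20,"rx":0,"ry":0,"rz":0},{"tx":0,"ty":0,"tz":0,"rx":0,"ry":0,"rz":0},{"tx":0,"ty":0,"tz":0,"rx":0,"ry":0,"rz":0},{"tx":0,"ty":0,"tz":0,"rx":0,"ry":0,"rz":0}])

```text
time: 33.4
tool_pos: [682.6, 87.9, 47.3]
tcp_rot: [3.141, -0.004, 0.038]
contact_force: [0.5, 0.1, 0.8]
grip_width: 8.9
finger_force: 30.0
```

>>> carry_out(plan=[{"tx":-0.5,"ty":-8,"tz":0,"rx":0,"ry":0,"rz":0},{"tx":0,"ty":0,"tz":-18,"rx":0,"ry":0,"rz":0},{"tx":0,"ty":0,"tz":-9,"rx":0,"ry":0,"rz":0},{"tx":0,"ty":0,"tz":-2,"rx":0,"ry":0,"rz":0},{"tx":0,"ty":0,"tz":0,"rx":0,"ry":0,"rz":0},{"tx":0,"ty":0,"tz":0,"rx":0,"ry":0,"rz":0},{"tx":0,"ty":0,"tz":0,"rx":0,"ry":0,"rz":0}])

```text
time: 34.1
tool_pos: [681.4, 79.5, 16.4]
tcp_rot: [3.141, -0.001, 0.038]
contact_force: [-1.4, 0.0, 4.2]
grip_width: 9.1
finger_force: 30.0
```

Run:
```python
from h import *
bot.capture("top")
o=bot.get_obs();print(o["tool_pos"].round(1),o["contact_force"],o["tcp_rot"])
```

```text
[681.4  79.5  16.4] [-1.30061864 -0.9848718   4.7173338 ] [ 3.14114205e+00 -6.35093132e-04  3.78078512e-02]
```

The rivet is seated (about 4 N on the floor). Release, rise and retreat for a final look.

>>> carry_out(plan=[{"tx":0,"ty":0,"tz":0,"rx":0,"ry":0,"rz":0},{"tx":0,"ty":0,"tz":0,"rx":0,"ry":0,"rz":0},{"tx":0,"ty":0,"tz":0,"rx":0,"ry":0,"rz":0},{"tx":0,"ty":0,"tz":0,"rx":0,"ry":0,"rz":0},{"tx":0,"ty":0,"tz":20,"rx":0,"ry":0,"rz":0},{"tx":0,"ty":0,"tz":40,"rx":0,"ry":0,"rz":0},{"tx":0,"ty":0,"tz":45,"rx":0,"ry":0,"rz":0},{"tx":-30,"ty":0,"tz":40,"rx":0,"ry":0,"rz":0},{"tx":-40,"ty":0,"tz":0,"rx":0,"ry":0,"rz":0},{"tx":-40,"ty":10,"tz":0,"rx":0,"ry":0,"rz":0},{"tx":-40,"ty":20,"tz":0,"rx":0,"ry":0,"rz":0},{"tx":-40,"ty":30,"tz":0,"rx":0,"ry":0,"rz":0}], gripper=0.7)

```text
time: 35.35
tool_pos: [489.6, 139.4, 160.9]
tcp_rot: [3.141, -0.0, 0.036]
contact_force: [1.1, 1.4, -0.1]
grip_width: 27.7
finger_force: 0.0
```

>>> carry_out(plan=[{"tx":-20,"ty":40,"tz":0,"rx":0,"ry":0,"rz":0},{"tx":-20,"ty":40,"tz":0,"rx":0,"ry":0,"rz":0},{"tx":-20,"ty":40,"tz":0,"rx":0,"ry":0,"rz":0},{"tx":0,"ty":30,"tz":0,"rx":0,"ry":0,"rz":0},{"tx":0,"ty":0,"tz":0,"rx":0,"ry":0,"rz":0},{"tx":0,"ty":0,"tz":0,"rx":0,"ry":0,"rz":0}])

```text
time: 35.95
tool_pos: [430.9, 290.1, 160.6]
tcp_rot: [3.141, 0.0, 0.04]
contact_force: [-0.4, -0.0, -1.1]
grip_width: 27.8
finger_force: 0.0
```

Run:
```python
from h import *
t=bot.capture("top");s=bot.capture("scene")
crop("top",(280,100,390,150),7,"f3",t)
r=lambda im,f:cv2.resize(im,None,fx=f,fy=f,interpolation=2)
a=r(t[180:235,415:520],3.6);b=r(s[165:225,360:440],5);
h=max(a.shape[0],b.shape[0]);q=lambda x:cv2.copyMakeBorder(x,0,h-x.shape[0],0,0,0)
f3=cv2.imread("pics/f3.png")[:,:,::-1];row=np.hstack([q(a),q(b)])[:,:770]
row=cv2.copyMakeBorder(row,0,0,0,770-row.shape[1],0) if row.shape[1]<770 else row
c=np.vstack([f3,row])[:600];cv2.imwrite("pics/final.png",c[:,:,::-1]);print(c.shape)
```

```text
(600, 770, 3)
```

View pics/final.png

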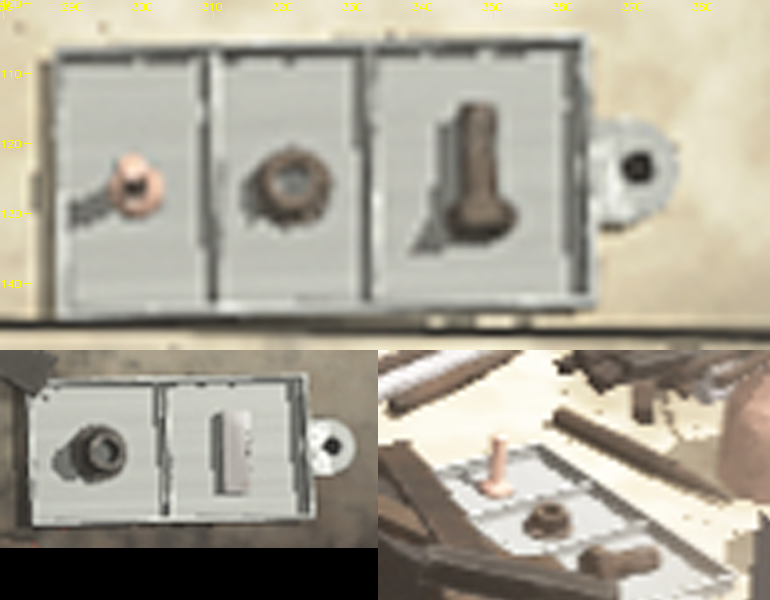

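Final check: the rivet stands on its head at (298,126), the flange nut sits flange down at (321,126), and the bolt lies near (349,124). In the other tray the bush stands on its flange and the bar lies next to the tab, all centred. Handing in.

```bash
python3 -c "
from plant import bot
print(bot.close_job())"
```

```text
the job is handed in; nothing more can be done
None
```

I made up both kits in the order asked and handed the job in at about 36 s; the last pictures showed all five parts upright or lying as specified, near the middle of their compartments, and I left the plain nut alone.

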